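# Clip the sandwich toaster shut

### The job

The stovetop sandwich toaster lies open on the counter with the wooden spatula left across its lower half. Lift the spatula off and lay it flat on the middle of the blue trivet, then fold the toaster's raised half down and press its handles together until the spring clip snaps and keeps it shut. Leave the toaster lying where it is and do not disturb the tins, the tiffin or the mortar.

Things in the scene. Friction and masses are not known exactly. Their poses are not given: they have to be found in the camera images.
- toaster: Lower half of a sandwich toaster, loose on the counter (0.5 kg in all): aluminium shell 124 (x) x 116 (y) x 20 mm high. Origin: centre of its underside. x axis: from handle to hinge; hinge line along y at x = +68 mm, 20 mm up. Dark red handle 24 mm wide from x = -98 to -222 mm, its underside 4 mm above the counter, so it tips down that far when pressed.
- toaster_top (a joint): Opening angle of the upper half, rad. 0 = shut and clip snapped; about 0.08 = resting on the clip, not snapped; 1.5 to 1.9 = raised, as at the start; stop 1.98. The stiff hinge (0.2 N m) keeps the half at any angle where it is left. From 0.08 to 0 the clip takes about 10 N on the middle of the handle, then gives way at once and holds by itself.
- toaster_hinge (a point): Middle of the hinge line, 20 mm above the counter.
- toaster_clip (a point): Spring clip on the lower half, 82 mm from the shell's centre towards the handle: two upright leaves of spring steel, 20 mm long, 20 mm apart, their tops 36 mm above the counter. This point lies midway between the tops of the leaves. The upper half's 12 mm round tang is pushed down between them and they snap over it.
- top_handle (a point): Middle of the outer face (the side away from the lower half) of the upper half's dark red handle, 233 mm from the hinge line; handle 24 mm wide, 14 mm thick, 124 mm long, 57 mm of it beyond this point. x axis: along the handle to the hinge; z: out of that face, up when shut, this point then 36 mm above the counter. The face lies 16 mm off the hinge line.
- spatula_center (a point): Wooden spatula, 195 mm, about 50 g: point at mid-length, 7 mm above its flat underside. x axis: towards the blade; z up. Handle 18 mm wide, 14 mm thick from x = -97 to +26 mm; blade 48 mm wide, 6 mm thick from +35 to +97 mm. At the start it lies across the lower shell's rims, underside 20 mm above the counter, handle out over one side.
- trivet_top (a point): Centre of the top face of the blue round silicone trivet, 180 mm across, 8 mm high, fixed to the counter.
- tin_a_center (a point): Cylindrical tin canister with a rust-red band, 95 mm across, 151 mm tall with its knob; point 67 mm up its axis. Bystander.
- tin_b_center (a point): Cylindrical tin canister with a straw-yellow band, 95 mm across, 151 mm tall with its knob; point 67 mm up its axis. Bystander.
- tiffin_center (a point): Round two-tier stainless tiffin box with a bail handle, 130 mm across, 178 mm tall; point 90 mm up its axis. Bystander.
- mortar_center (a point): White ceramic mortar with its pestle standing in it, 116 mm across and 78 mm tall, the pestle reaching 130 mm up; point 39 mm up its axis. Bystander.
Not all that is in view belongs to the job. Leave any orange or purple look-alike of the part that bears spatula_center alone.

How it is judged:
By the outcome, as a careful person would: the job done as asked, in the order asked, and still so for the second after the job is handed in, with the robot touching nothing.
It also fails if it takes over 70 s, if anything falls off the work surface, if the arm or the gripper's body presses on something with over 40 N, if the wrist force passes 120 N, or if a joint passes its speed limit or range.

### The arm

A 6-joint arm with a two-finger parallel gripper is mounted at the origin on the work surface. World frame = base frame: x ahead of the robot, y to its left, z up, the work surface at z = 0. Lengths are in mm, angles in degrees, forces in N, time in s.
With the tool pointing down it reaches from about 300 to 850 mm from the base axis. Payload 4.2 kg.
Tool frame: the origin (TCP) lies between the finger pads; the fingertips stand ahead of it and the grasp point (between the pads) lies 8 mm behind it (env.tip_reach is the x of the fingertips in the tool frame, in mm); x points along the fingers, y is the direction in which the jaws open and shut, and the axes are right-handed (so a half turn about x gives the same grasp; the last joint's range is limited). The gripper opens to 91 mm and grips with 3 to 60 N. Pads are 32 mm wide; open, the fingers measure 118 mm over their backs; the gripper's body (76 mm by 178 mm) begins 60 mm behind the grasp point.
Start: joints at [-77.464, 18.312, 89.639, -0, 72.044, -1.146], TCP at [136.011, -558.698, 224.976] pointing down, gripper open.
Joint ranges: [-177.97, 177.97], [-48.28, 115.42], [12.27, 149.76], [-77.06, 257.06], [2.81, 150.46], [-146.56, 146.56]. Speed limits (degrees/s): [147.25, 147.25, 180, 180, 180, 180].

### API

Orientations are given as [roll, pitch, yaw] about the fixed x, y, z axes, in that order (R = Rz(yaw) Ry(pitch) Rx(roll)).
In Python, from workcell import env, cams gives the robot as it stands.
- The arm moves only by the tool arm_command, never from a script. Its argument "deltas" is a list of rows, each a list of 3 entries, a list of its own where there are three numbers: the opening, from 0 (shut) to 1 (fully open), then the shift along the world's x, y, z in mm, then the turn about the world's z in rad. A call has 1 to 20 rows; each row is the pose to reach, as a shift and turn from the pose commanded when the call began; what a row does not reach only later rows make up. A row lasts 1/10 s, in which the tool goes at most 50 mm and 8.59 degrees, less where a joint would pass 70% of its speed; a pose out of reach is approached as far as the arm can. A call with a gripper value outside its range is refused whole. The fingers move at their own pace and stop on an object; "grip_force" is the grip in N (left out, the last holds). Time passes only in rows, so rows that repeat a pose let the fingers close. It gives the time, the measured TCP pose, the force and the opening at its end, in the units of the state.
- env.state(): the state, without advancing time (a new reading comes with each control period).
- cams.grab_frame(name): name is "scene" or "side" or "wrist"; returns a dict with "img" (384x512x3 uint8, red, green, blue), "K" (3x3 intrinsics, pixels), "rvec" (rotation vector, rad) and "tvec" (3), from world to camera coordinates, as OpenCV has them. Camera axes: x right, y down, z forward; pixel columns grow to the right and rows downward; lengths in mm; the calibration is good to about 2 mm. A picture is of the moment at which its call begins. There is no depth.
- env.job_done(): hands the job in, once; it reports no verdict.
Trained networks look in a picture, given as the dict that the camera call returned (one of the last four; its "shot" number tells which), for a name from the list of things; names that differ only in an ending like _2 or _b are one class to them, and where a whole thing is asked for, a point or a joint stands for the part that bears it (a point fixed in the world has none). Each returns a list of dicts, best first, with "conf" (0 to 1); they miss things now and then, are a little off and sometimes report something else, mostly with a low value. They report only what shows in the picture. A call takes as long as a camera call. They do not tell look-alikes from the thing itself.
- cams.silhouettes(picture, name): "region" (384x512 bool, what is visible of it) and "centre" ([column, row] in pixels, amid what is visible of it).
The state is a dict: "time_s": time; "qpos": joint angles; "qvel": joint speeds; "effort": joint torques, N m; "ee_pos": TCP position; "ee_rot": TCP orientation; "force": force on the tool from outside, world axes, zero at the start; "torque": the same for the moment, N m; "gripper_width": finger opening in mm.
Only numpy, scipy, OpenCV 4.12 (cv2) and the standard library are available. Lean on these libraries where they do the work, as an engineer would, in place of code of your own. Each camera call takes 0.05 s, during which the arm holds its last target.

## Working session

There is one attempt and no reset: what is moved stays moved. The work goes in short steps, Python scripts to look and compute and a tool call to move; the robot and the scene stay as the last step left them, time stands still between calls to the robot, and variables do not carry over. Pictures are saved under pics/ and viewed, and the job is handed in when it is done.

Besides the shell and the picture viewer there is one more tool, called after "Request:" in YAML: its name, and indented under it one key for each argument. arm_command: Moves the arm, as the interface text tells. Its arguments: {"type":"object","properties":{"deltas":{"type":"array","items":{"type":"array"}},"grip_force":{"type":"number"}},"required":["deltas"]}

```bash
ls; mkdir -p pics; python3 - <<'E'
from workcell import env,cams
import cv2,pickle
print(env.state(), env.tip_reach)
for n in ["scene","side","wrist"]:
    f=cams.grab_frame(n)
    cv2.imwrite(f"pics/{n}0.png",cv2.resize(f["img"][:,:,::-1],(800,600),interpolation=cv2.INTER_CUBIC))
    pickle.dump(f,open(f"{n}0.pkl","wb"))
    for t in ["spatula_center","toaster","toaster_top","trivet_top"]:
        for r in cams.silhouettes(f,t): print(n,t,round(r["conf"],2),r["centre"],r["region"].sum())
E
```

```text
pics
{'time_s': 0.0, 'qpos': array([-7.74620441e+01,  1.83491207e+01,  8.97056282e+01, -4.94470702e-04,
        7.20427094e+01, -1.14383645e+00]), 'qvel': array([ 0.07215032,  0.10371186, -0.01367966,  0.00015021,  0.08767217,
       -0.01899179]), 'effort': array([ 6.78480192e-04, -4.12463343e+01, -2.31976962e+01,  7.28923618e-02,
        4.57210641e-02, -1.62722918e-04]), 'ee_pos': array([ 135.91910832, -558.21311444,  224.1507919 ]), 'ee_rot': array([-90.86745279,  89.90254054, 102.81449246]), 'force': array([ 0.43632892,  0.45141926, -0.67194787]), 'torque': array([-0.01158833, -0.01450722,  0.01555279]), 'gripper_width': 91.10167006136415} 11.0
scene spatula_center 0.73 [364.8, 181.0] 308
scene spatula_center 0.73 [316.7, 144.3] 116
scene spatula_center 0.64 [266.6, 173.4] 247
scene toaster 0.77 [321.9, 180.2] 1593
scene toaster 0.23 [306.8, 193.3] 279
scene toaster_top 0.78 [329.0, 167.5] 921
scene trivet_top 0.81 [198.6, 230.4] 1504
side spatula_center 0.88 [260.0, 260.5] 436
side spatula_center 0.79 [148.2, 277.8] 434
side spatula_center 0.61 [213.5, 328.6] 571
side spatula_center 0.56 [208.2, 229.5] 284
side spatula_center 0.15 [182.5, 200.6] 589
side toaster 0.59 [198.6, 236.7] 1718
side toaster_top 0.84 [186.4, 234.5] 949
side trivet_top 0.58 [283.8, 180.7] 992
side trivet_top 0.3 [179.3, 203.3] 532
```

View pics/scene0.png

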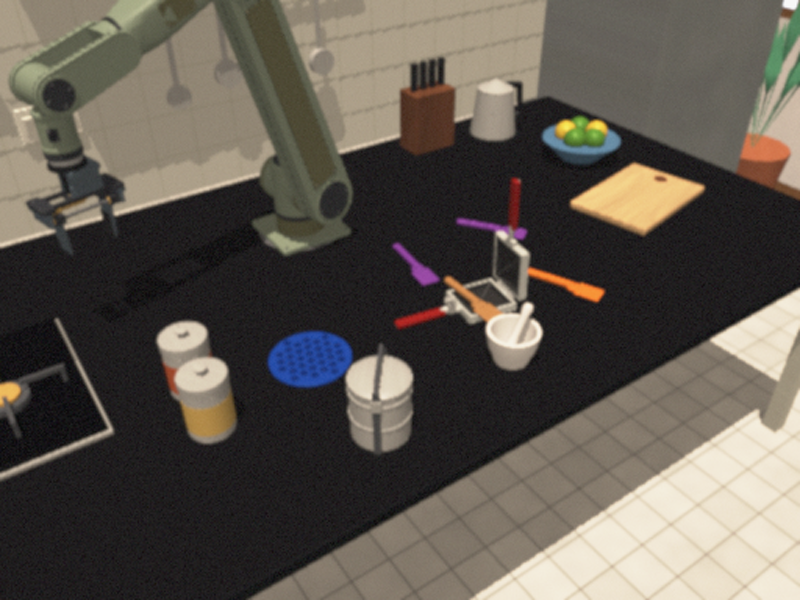

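View pics/side0.png

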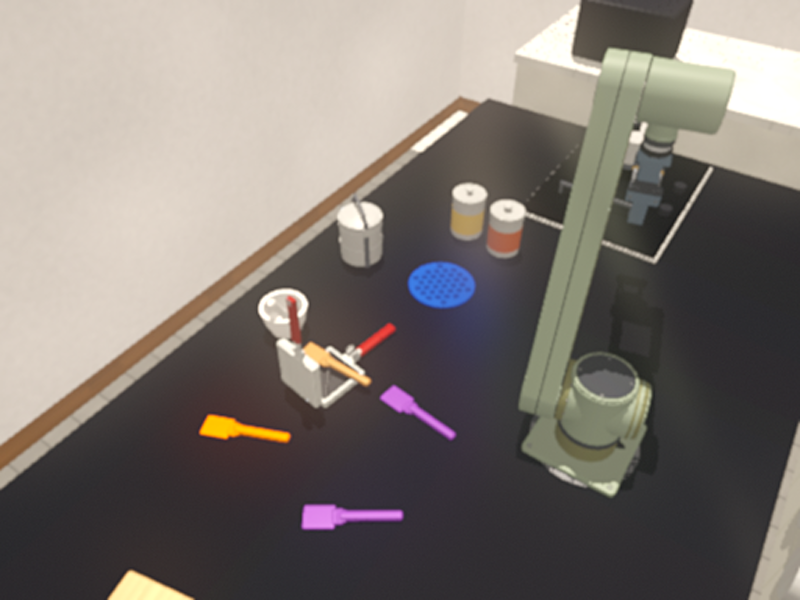

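View pics/wrist0.png

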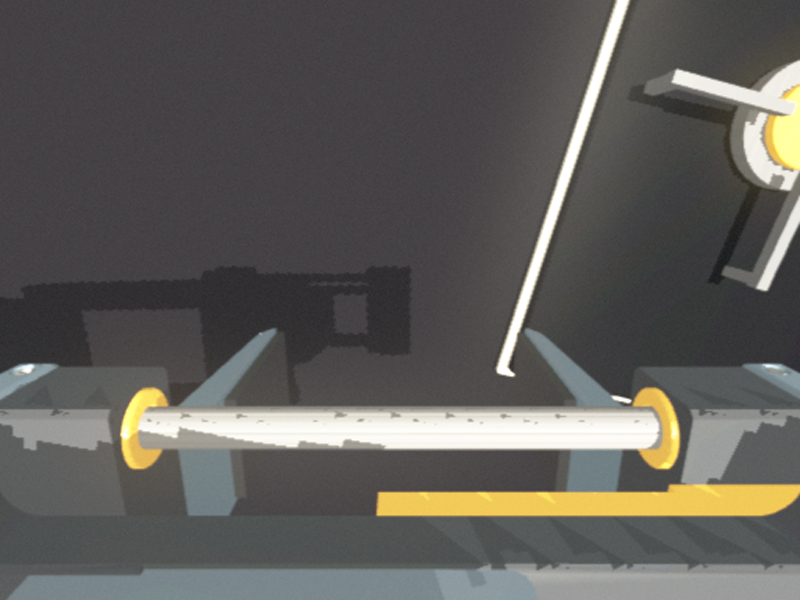

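Candidates for the spatula in the scene view (800x600 px): wood-coloured (470,297) across the toaster; purple (415,263); purple (490,228); orange (567,283). By the description it is the wood-coloured one. I'll check it in close crops.

```bash
python3 - <<'E'
import cv2,pickle,numpy as np
f=pickle.load(open("scene0.pkl","rb"));g=pickle.load(open("side0.pkl","rb"))
def crop(f,x0,y0,w,h,s,name):
    im=cv2.resize(f["img"][y0:y0+h,x0:x0+w,::-1],None,fx=s,fy=s,interpolation=cv2.INTER_CUBIC)
    for i in range(0,w,10):
        cv2.putText(im,str(x0+i),(i*s,8),0,.3,(0,255,255));cv2.line(im,(i*s,10),(i*s,14),(0,255,255))
    for i in range(0,h,10):
        cv2.putText(im,str(y0+i),(0,i*s+4),0,.3,(0,255,255))
    cv2.imwrite(name,im)
crop(f,245,108,110,110,5,"pics/sc_crop.png")
crop(g,165,180,100,90,6,"pics/si_crop.png")
E
```

```text
(no output)
```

View pics/sc_crop.png

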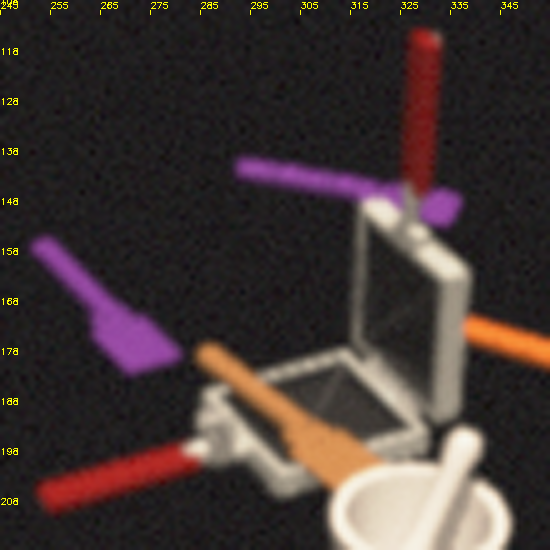

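View pics/si_crop.png

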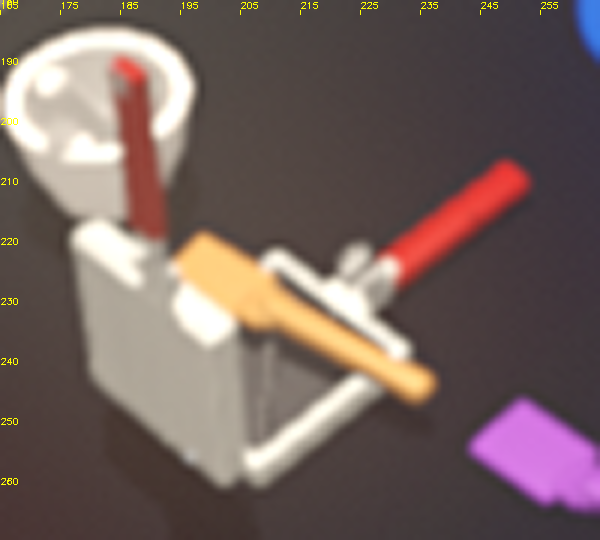

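The crop confirms it: the wooden spatula has its handle tip at scene (286,178), and its blade goes over the rim towards the mortar. Next I'll fit the poses from key points in both views.

```bash
cat > h.py <<'E'
import cv2,numpy as np,pickle
from scipy.optimize import least_squares
def proj(f,P):
    return cv2.projectPoints(np.float64(P).reshape(-1,3),np.float64(f["rvec"]),np.float64(f["tvec"]),f["K"],None)[0].reshape(-1,2)
def ray(f,uv,z):
    R=cv2.Rodrigues(np.float64(f["rvec"]))[0];t=np.float64(f["tvec"]).ravel()
    c=-R.T@t; d=R.T@np.linalg.inv(f["K"])@np.array([*uv,1.])
    return c+d*(z-c[2])/d[2]
def Rz(a): c,s=np.cos(a),np.sin(a); return np.array([[c,-s,0],[s,c,0],[0,0,1]])
def low(p,P): return np.float64(P).reshape(-1,3)@Rz(p[2]).T+[p[0],p[1],0]
def up(p,P): # P in shut-coordinates of toaster frame, rotated by theta about hinge
    P=np.float64(P).reshape(-1,3)-[68,0,20]; a=p[3]; c,s=np.cos(a),np.sin(a)
    # point at -x goes up
    Q=np.c_[P[:,0]*c+P[:,2]*s, P[:,1], -P[:,0]*s+P[:,2]*c]+[68,0,20]
    return low(p,Q)
E
python3 - <<'E'
from h import *
f=pickle.load(open("scene0.pkl","rb"));g=pickle.load(open("side0.pkl","rb"))
print(ray(f,(321,180),20),ray(g,(220,240),20))
L=[(-222,0,11),(-62,58,20),(-62,-58,20),(62,-58,20),(62,58,20)];U=[(-222,0,29)]
# scene obs: handle tip, four corners ordering decided by cost
So=np.array([(254,207.4),(286,186.4),(301.2,203.6),(330,195.4),(314.4,178)]);Su=[(330,114.4)]
Go={0:(252.5,210)};Gu=[(186,191.3)]
for perm in ([0,1,2,3,4],[0,2,1,4,3]):
  def r(p):
    P=low(p,L)[perm]
    e=[proj(f,P)-So,proj(f,up(p,U))-Su,proj(g,up(p,U))-Gu,proj(g,low(p,L[:1]))-[(252.5,210)]]
    Q=proj(g,P)-np.array([(0,0),(233,237.8),(210.8,222.5),(0,0),(207,257.5)])
    e.append(Q[[1,2]])
    return np.vstack(e).ravel()
  p0=ray(f,(310,190),20)
  best=min((least_squares(r,[p0[0],p0[1],y,1.7]) for y in np.arange(0,6.3,.8)),key=lambda s:s.cost)
  print(perm,best.cost,best.x,np.degrees(best.x[2]));print(r(best.x).reshape(-1,2).round(1).tolist())
  if perm[1]==1: pickle.dump(best.x,open("t.pkl","wb"))
# spatula : scene handle end, side handle end + blade end
def rs(q):
    P=Rz(q[2]); c=np.array([q[0],q[1],27.])
    A=[c+P@np.array(v) for v in [(-97,0,0),(97,0,-4)]]
    B=[c+P@np.array((30,0,0))]
    return np.vstack([proj(f,A[:1])-[(285.8,178.2)],proj(g,A)-[(236.5,243.8),(196,222)],proj(f,B)-[(303,192.5)]]).ravel()
best=min((least_squares(rs,[p0[0],p0[1],y]) for y in np.arange(0,6.3,.8)),key=lambda s:s.cost)
print("spat",best.x,np.degrees(best.x[2]),rs(best.x).round(1))
pickle.dump(best.x,open("s.pkl","wb"))
print("triv",ray(f,(198.6,230.4),8),ray(g,(283.8,180.7),8))
E
```

```text
[543.48145742 267.64653359  20.        ] [530.1964999  165.30306499  20.        ]
[0, 1, 2, 3, 4] 4.036504294069213 [565.19042026 184.66928601   7.68550598   1.53996073] 440.34705586342324
[[-0.9, -0.1], [-0.4, -0.5], [-0.5, -1.0], [0.5, -1.4], [-0.1, 0.0], [0.2, 0.5], [-0.4, -0.7], [-1.0, -0.6], [-0.6, 0.5], [0.3, -0.5]]
[0, 2, 1, 4, 3] 1692.6380129544207 [574.81072295 182.9833376    1.18324122   1.50473138] 67.79472795776474
[[-4.0, -6.3], [11.3, 16.3], [-12.6, -19.0], [-9.9, -14.8], [15.9, 20.1], [0.7, 3.9], [-2.1, -5.9], [5.1, 5.0], [-18.8, -16.7], [19.3, 18.2]]
spat [558.92390236 150.91921283   6.23904067] 357.4706987136133 [-1.2 -0.1  0.3  1.4  0.6 -0.   1.5  2.1]
triv [ 526.08783694 -252.46944281    8.        ] [ 511.68947771 -253.17148074    8.        ]
```

```bash
python3 - <<'E'
from h import *
from workcell import cams,env
F={n:cams.grab_frame(n) for n in ["scene","side"]}
H=dict(tin_a_center=67,tin_b_center=67,tiffin_center=90,mortar_center=39,trivet_top=8)
for k,z in H.items():
  for n,f in F.items():
    for r in cams.silhouettes(f,k)[:2]:
      if r["conf"]>.4: print(k,n,round(r["conf"],2),r["centre"],ray(f,r["centre"],z).round())
E
```

```text
tin_a_center scene 0.96 [113.1, 221.2] [ 392. -487.   67.]
tin_a_center side 0.84 [323.6, 145.0] [ 457. -497.   67.]
tin_b_center side 0.74 [300.9, 133.2] [ 584. -518.   67.]
tiffin_center scene 0.59 [240.9, 257.3] [ 790. -252.   90.]
tiffin_center side 0.6 [227.5, 151.2] [ 764. -199.   90.]
mortar_center scene 0.71 [329.5, 216.1] [746. 129.  39.]
mortar_center side 0.82 [178.8, 200.5] [776. 108.  39.]
trivet_top scene 0.97 [199.1, 228.3] [ 517. -246.    8.]
trivet_top side 0.79 [285.8, 179.1] [ 510. -267.    8.]
```

```bash
python3 - <<'E'
from h import *
from workcell import env
from scipy.spatial.transform import Rotation as Ro
s=env.state();R=Ro.from_euler("xyz",s["ee_rot"],degrees=True).as_matrix();print(R.round(3),s["time_s"])
p=pickle.load(open("t.pkl","rb"));q=pickle.load(open("s.pkl","rb"))
f=pickle.load(open("scene0.pkl","rb"));g=pickle.load(open("side0.pkl","rb"))
w=pickle.load(open("wrist0.pkl","rb"))
Rw=cv2.Rodrigues(np.float64(w["rvec"]))[0];c=-Rw.T@np.float64(w["tvec"]).ravel();print("cam",c,Rw.round(2),w["K"])
def box(x0,x1,y0,y1,z0,z1): return [(x,y,z) for z in(z0,z1) for x,y in((x0,y0),(x1,y0),(x1,y1),(x0,y1))]
E_=[(0,1),(1,2),(2,3),(3,0),(4,5),(5,6),(6,7),(7,4),(0,4),(1,5),(2,6),(3,7)]
def draw(im,f,P,S,off,col):
    u=(proj(f,P)-off)*S
    for a,b in E_: cv2.line(im,tuple(int(v) for v in u[a]),tuple(int(v) for v in u[b]),col,1)
for f_,n,(x0,y0,w_,h_) in((f,"sc",(245,108,110,110)),(g,"si",(165,180,100,90))):
    S=6;im=cv2.resize(f_["img"][y0:y0+h_,x0:x0+w_,::-1],None,fx=S,fy=S,interpolation=cv2.INTER_CUBIC)
    o=np.array([x0,y0])-.5+.5/S
    draw(im,f_,low(p,box(-62,62,-58,58,0,20)),S,o,(0,255,0))
    draw(im,f_,low(p,box(-222,-98,-12,12,4,18)),S,o,(255,255,0))
    draw(im,f_,up(p,box(-222,-98,-12,12,22,36)),S,o,(255,0,255))
    sp=lambda P:np.float64(P)@Rz(q[2]).T+[q[0],q[1],27]
    draw(im,f_,sp(box(-97,26,-9,9,-7,7)),S,o,(255,0,0));draw(im,f_,sp(box(35,97,-24,24,-7,-1)),S,o,(0,0,255))
    cv2.imwrite(f"pics/ov_{n}.png",im[:600])
E
```

```text
[[ 0.     0.237 -0.972]
 [-0.    -0.972 -0.237]
 [-1.     0.     0.   ]] 1.35
cam [ 211.24328491 -541.23693187  385.39665915] [[ 0.24 -0.97 -0.  ]
 [-0.94 -0.23  0.27]
 [-0.26 -0.06 -0.96]] [[294.06117742   0.         255.82702819]
 [  0.         294.06117742 192.55882831]
 [  0.           0.           1.        ]]
```

View pics/ov_sc.png

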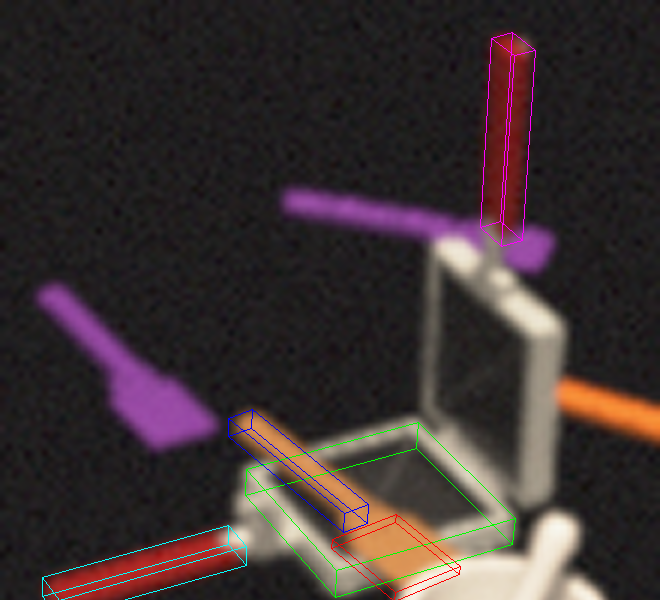

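View pics/ov_si.png

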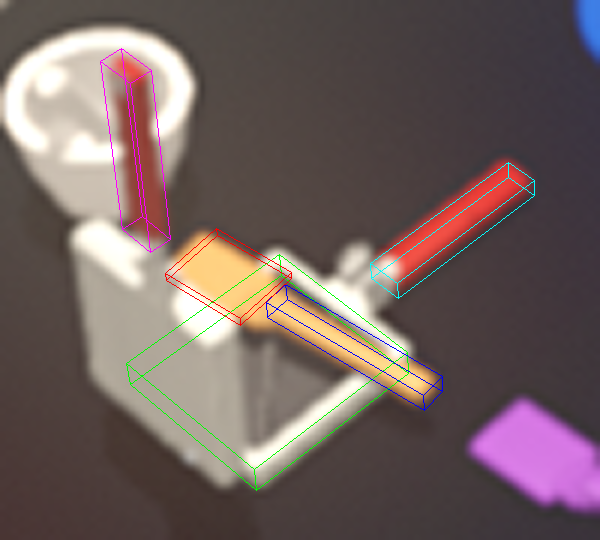

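The overlays fit well. The toaster is at about (565,185) with yaw 80°, opening about 1.54 rad; the spatula is at about (559,151). I'll move over the handle and look with the wrist camera.

Request:
arm_command:
  deltas:
    - [1, [20, 45, 5], -0.02]
    - [1, [40, 90, 10], -0.04]
    - [1, [60, 135, 15], -0.06]
    - [1, [80, 180, 20], -0.08]
    - [1, [100, 225, 25], -0.1]
    - [1, [120, 270, 25], -0.12]
    - [1, [140, 315, 25], -0.14]
    - [1, [160, 360, 25], -0.16]
    - [1, [180, 405, 25], -0.18]
    - [1, [200, 450, 25], -0.2]
    - [1, [220, 495, 25], -0.22]
    - [1, [240, 540, 25], -0.24]
    - [1, [255, 585, 25], -0.26]
    - [1, [270, 630, 25], -0.28]
    - [1, [285, 670, 25], -0.28]
    - [1, [304, 708, 25], -0.28]
    - [1, [304, 708, 25], -0.28]
    - [1, [304, 708, 25], -0.28]
    - [1, [304, 708, 25], -0.28]
    - [1, [304, 708, 25], -0.28]

```text
time_s: 3.35
ee_pos: [439.5, 148.1, 250.1]
ee_rot: [82.1, 90.0, -100.3]
force: [0.4, -0.5, -0.0]
gripper_width: 91.6
```

```bash
python3 - <<'E'
from h import *
from workcell import env,cams
s=env.state();print(s["time_s"],s["ee_pos"],s["ee_rot"],s["qpos"].round(1))
f=cams.grab_frame("wrist");pickle.dump(f,open("w1.pkl","wb"))
cv2.imwrite("pics/w1.png",cv2.resize(f["img"][:,:,::-1],(800,600),interpolation=cv2.INTER_CUBIC))
for r in cams.silhouettes(f,"spatula_center"): print(r["conf"],r["centre"],r["region"].sum())
E
```

```text
3.35 [439.51698493 148.11824326 250.11981817] [  82.13946774   89.98174019 -100.31702808] [ 17.2   7.3 100.7  -0.   72.  109.7]
0.85 [41.0, 224.5] 886
0.71 [245.7, 44.8] 3405
0.68 [64.3, 61.4] 1533
0.57 [262.2, 205.7] 2028
```

View pics/w1.png

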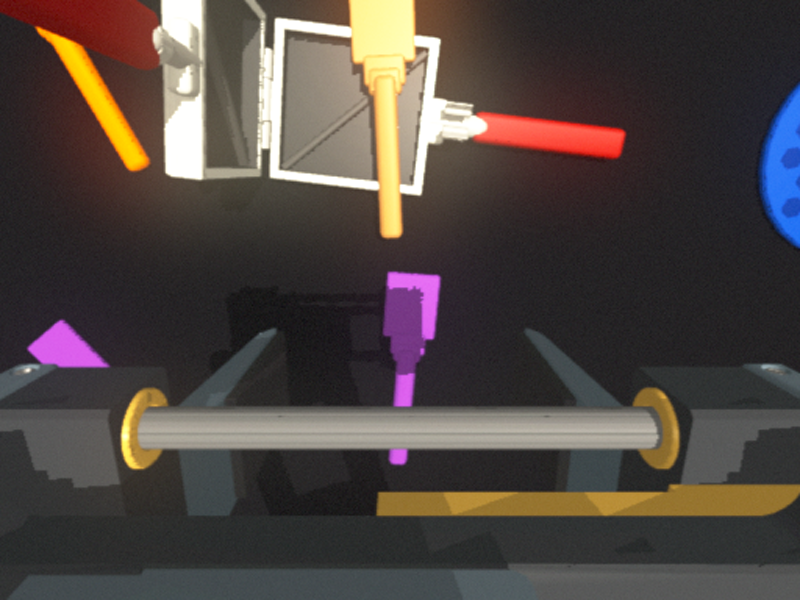

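The wrist view shows the wooden spatula's handle running from (386,85) to its end at (392,236), with the shell corners at (277,20), (438,38), (421,193) and (272,178). I'll compute positions from these.

```bash
python3 - <<'E'
from h import *
f=pickle.load(open("w1.pkl","rb"))
k=.64
def W(u,v,z): return ray(f,((u+.5)*k-.5,(v+.5)*k-.5),z)
a=W(391.5,235,34);b=W(386,95,34);print("handle end",a,"mid pt",b,np.degrees(np.arctan2(*(b-a)[[1,0]])))
C=[W(*c,20) for c in((438,39),(421,193),(272,178),(277,20))];print(np.round(C,1),np.mean(C,0))
print("handle",W(622,143,18),W(480,126,18))
A=W(355,62,26);B=W(414,62,26);print("blade",A,B)
o=np.array(C)
def r(p): return np.r_[(low(p,[(-62,58,20),(-62,-58,20)][::-1]) [:, :2]-0).ravel()]
def res(p): return (low(p,[(-62,-58,20),(-62,58,20),(62,58,20),(62,-58,20)])[:,:2]-o[:,:2]).ravel()
s=least_squares(res,[565,185,1.4]);print(s.x,np.degrees(s.x[2]),s.fun.round(1))
E
```

```text
handle end [466.94988403 153.19417699  34.        ] mid pt [572.67389746 152.22037434  34.        ] -0.5277249920006538
[[612.3 111.   20. ]
 [498.7 127.4  20. ]
 [516.  249.3  20. ]
 [630.3 231.8  20. ]] [564.34137111 179.88062278  20.        ]
handle [530.97137845 -36.38822985  18.        ] [548.88584999  78.47455056  18.        ]
blade [597.9239418  174.67930661  26.        ] [595.98117753 129.9869587   26.        ]
[564.34137111 179.88062278   1.42458451] 81.62267978032106 [ 0.4 -0.9 -0.8 -0.4 -0.1  0.4  0.4  0.9]
```

Request:
arm_command:
  deltas:
    - [1, [20, 2, 0], 0.02]
    - [1, [47, 4, -10], 0.02]
    - [1, [47, 4, -50], 0.02]
    - [1, [47, 4, -90], 0.02]
    - [1, [47, 4, -130], 0.02]
    - [1, [47, 4, -160], 0.02]
    - [1, [47, 4, -180], 0.02]
    - [1, [47, 4, -180], 0.02]
    - [1, [47, 4, -180], 0.02]

```text
time_s: 4.35
ee_pos: [487.4, 152.9, 70.5]
ee_rot: [-176.0, 90.0, 2.7]
force: [-0.1, 0.2, 0.9]
gripper_width: 91.1
```

```bash
python3 - <<'E'
from h import *
from workcell import env,cams
s=env.state();print(s["time_s"],s["ee_pos"],s["ee_rot"],s["force"])
f=cams.grab_frame("wrist");pickle.dump(f,open("w2.pkl","wb"))
cv2.imwrite("pics/w2.png",cv2.resize(f["img"][:,:,::-1],(800,600),interpolation=cv2.INTER_CUBIC))
E
```

```text
4.35 [487.41304703 152.92995617  70.53097814] [-175.99141427   89.97095502    2.747241  ] [-0.14696617  0.18493376  0.94068473]
```

View pics/w2.png

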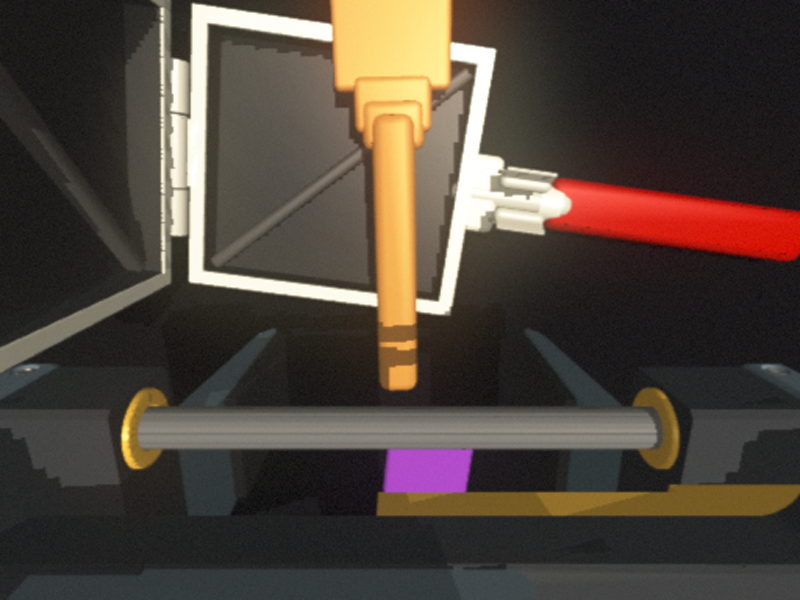

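The handle is centred between the fingers at (398,350), and its end shows at row 388. I'll lower, grip, lift a little and look.

Request:
arm_command:
  deltas:
    - [1, [0, 0, -20], 0]
    - [1, [0, 0, -37], 0]
    - [1, [0, 0, -37], 0]
    - [0.1, [0, 0, -37], 0]
    - [0, [0, 0, -37], 0]
    - [0, [0, 0, -37], 0]
    - [0, [0, 0, -37], 0]
    - [0, [0, 0, -37], 0]
    - [0, [0, 0, -37], 0]
    - [0, [0, 0, -37], 0]
    - [0, [0, 0, -37], 0]
    - [0, [0, 0, -34], 0]
    - [0, [0, 0, -28], 0]
    - [0, [0, 0, -18], 0]
    - [0, [0, 0, -3], 0]
    - [0, [0, 0, 13], 0]
    - [0, [0, 0, 13], 0]
  grip_force: 35

```text
time_s: 6.1
ee_pos: [488.7, 153.8, 85.5]
ee_rot: [-163.4, 89.7, 15.4]
force: [1.1, -0.6, 0.3]
gripper_width: 17.4
```

```bash
python3 - <<'E'
from h import *
from workcell import env,cams
s=env.state();print(s["time_s"],s["ee_pos"],s["ee_rot"],s["force"],s["gripper_width"])
f=cams.grab_frame("wrist");pickle.dump(f,open("w3.pkl","wb"))
cv2.imwrite("pics/w3.png",cv2.resize(f["img"][:,:,::-1],(800,600),interpolation=cv2.INTER_CUBIC))
f=cams.grab_frame("side")
cv2.imwrite("pics/s3.png",cv2.resize(f["img"][150:290,120:300,::-1],None,fx=4,fy=4,interpolation=cv2.INTER_CUBIC))
E
```

```text
6.1 [488.73638553 153.8150454   85.50724749] [-163.35252015   89.68637281   15.43289638] [ 1.13914319 -0.59526343  0.3166589 ] 17.37298622037546
```

View pics/w3.png

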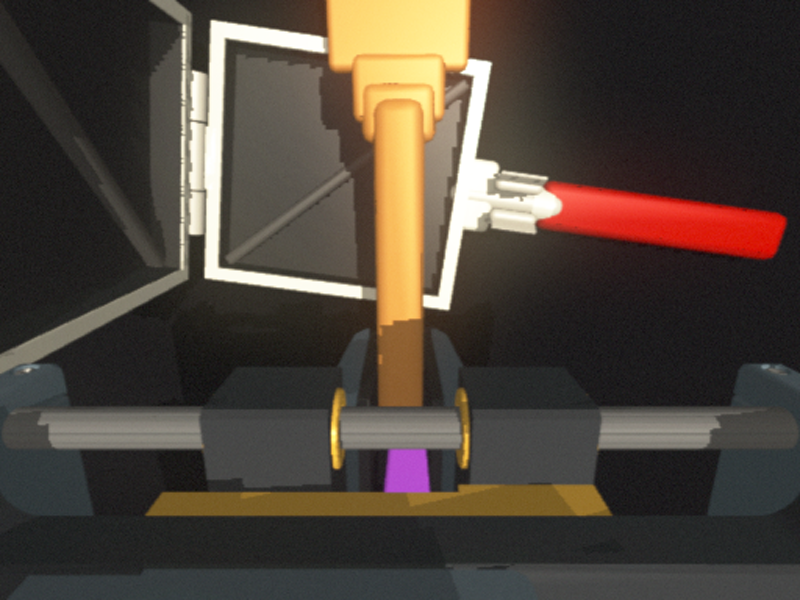

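View pics/s3.png

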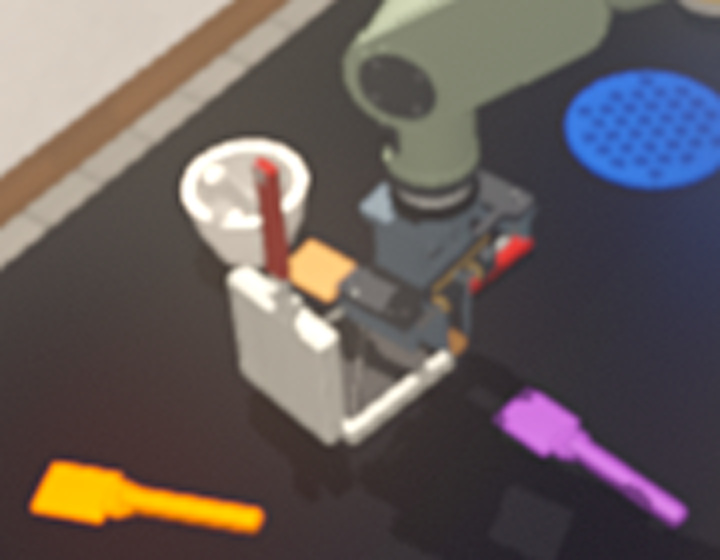

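It's held: width 17.4 mm, clear of the rims. Next I'll lift it higher and carry it over the trivet for a look.

Request:
arm_command:
  deltas:
    - [0, [0, 0, 40], 0]
    - [0, [0, -20, 80], 0]
    - [0, [-5, -60, 110], 0]
    - [0, [-10, -100, 110], 0]
    - [0, [-15, -140, 110], 0]
    - [0, [-20, -180, 110], 0]
    - [0, [-25, -220, 110], 0]
    - [0, [-30, -260, 110], 0]
    - [0, [-35, -300, 110], 0]
    - [0, [-40, -340, 110], 0]
    - [0, [-45, -380, 110], 0]
    - [0, [-48, -405, 110], 0]
    - [0, [-48, -405, 110], 0]
    - [0, [-48, -405, 110], 0]
    - [0, [-48, -405, 110], 0]

```text
time_s: 7.7
ee_pos: [438.8, -250.6, 192.4]
ee_rot: [-40.6, 89.9, 138.2]
force: [-0.2, -0.2, -1.4]
gripper_width: 17.2
```

```bash
python3 - <<'E'
from h import *
from workcell import env,cams
s=env.state();print(s["time_s"],s["ee_pos"],s["ee_rot"],s["force"],s["gripper_width"],s["qpos"].round(1))
for n in ("wrist","scene","side"):
    f=cams.grab_frame(n);pickle.dump(f,open(n+"4.pkl","wb"))
    cv2.imwrite(f"pics/{n}4.png",cv2.resize(f["img"][:,:,::-1],(800,600),interpolation=cv2.INTER_CUBIC))
E
```

```text
7.7 [ 438.75562258 -250.63928733  192.43709443] [-40.64916747  89.91208435 138.17925679] [-0.15408685 -0.22687986 -1.37639844] 17.15297097721749 [-31.1  13.5 101.4   0.   65.2  60.1]
```

View pics/wrist4.png

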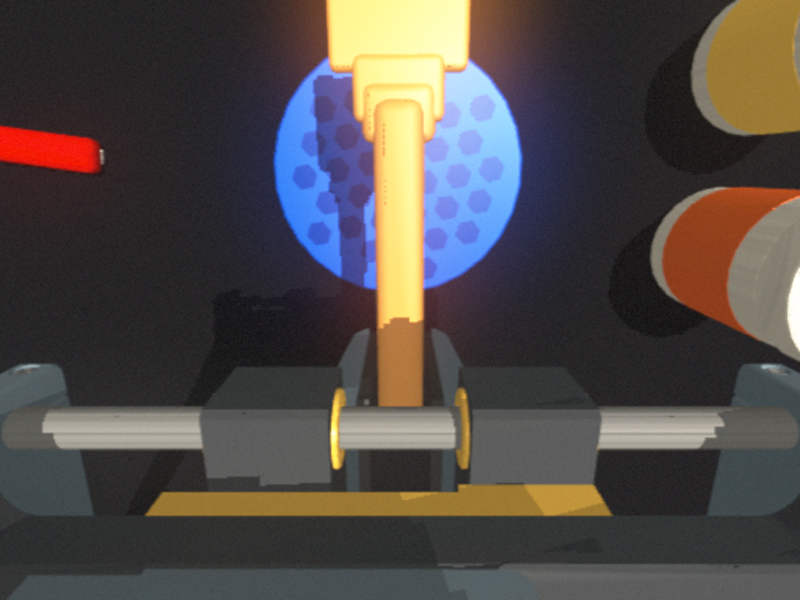

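View pics/scene4.png

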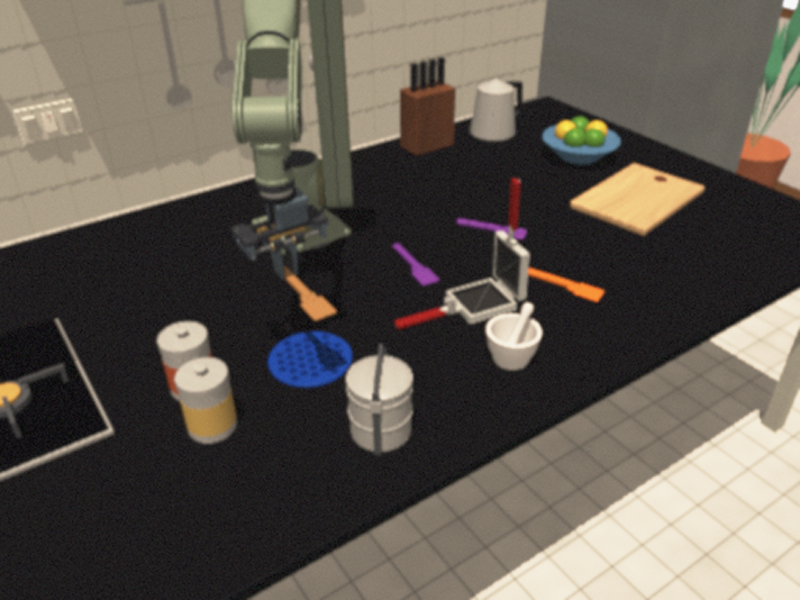

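```bash
python3 - <<'E'
from h import *
k=.64
for n in("wrist","scene","side"):
    f=pickle.load(open(n+"4.pkl","rb"))
    hsv=cv2.cvtColor(f["img"],cv2.COLOR_RGB2HSV)
    m=cv2.inRange(hsv,(105,120,50),(125,255,255));
    nb,lab,st,_=cv2.connectedComponentsWithStats(m);i=1+np.argmax(st[1:,4]);m=np.uint8(lab==i)
    c=max(cv2.findContours(m,cv2.RETR_EXTERNAL,cv2.CHAIN_APPROX_NONE)[0],key=len)
    h=cv2.convexHull(c).reshape(-1,2)
    P=np.array([ray(f,u,8)[:2] for u in h])
    s=least_squares(lambda q:np.hypot(*(P-q[:2]).T)-q[2],[515,-250,90],loss="soft_l1",f_scale=2)
    print(n,s.x.round(1),len(P),np.abs(s.fun).max().round(1))
    if n=="wrist":
        W=lambda u,v,z: ray(f,((u+.5)*k-.5,(v+.5)*k-.5),z).round(1)
        print("blade start",W(330,69,185),W(468,69,185),"handle end r26?",W(398,100,193))
        print("handle",W(376,300,193),W(425,300,193),W(377,120,193),W(421,120,193))
E
```

```text
wrist [ 514.6 -246.9   86.6] 24 66.8
blade start [ 549.3 -230.4  185. ] [ 548.3 -276.2  185. ] handle end r26? [ 538.2 -252.7  193. ]
handle [ 471.6 -243.3  193. ] [ 471.2 -261.   193. ] [ 532.3 -245.8  193. ] [ 532.  -260.1  193. ]
scene [ 516.7 -248.8   95.3] 26 3.7
side [ 515.6 -244.7   93.6] 25 2.5
```

The trivet centre is at about (515,-247). The spatula's centre is at about (514,-252.7), held level. I'll shift it by (1,6) and lower.

Request:
arm_command:
  deltas:
    - [0, [1, 6, -30], 0]
    - [0, [1, 6, -70], 0]
    - [0, [1, 6, -110], 0]
    - [0, [1, 6, -140], 0]
    - [0, [1, 6, -158], 0]
    - [0, [1, 6, -166], 0]
    - [0, [1, 6, -166], 0]
    - [0, [1, 6, -166], 0]

```text
time_s: 8.65
ee_pos: [440.8, -245.7, 27.6]
ee_rot: [148.6, 89.9, -32.6]
force: [1.0, -0.1, -0.1]
gripper_width: 17.5
```

```bash
python3 - <<'E'
from h import *
from workcell import env,cams
s=env.state();print(s["time_s"],s["ee_pos"],s["force"],s["gripper_width"])
f=cams.grab_frame("scene")
cv2.imwrite("pics/sc5.png",cv2.resize(f["img"][150:290,120:300,::-1],None,fx=4,fy=4,interpolation=cv2.INTER_CUBIC))
E
```

```text
8.65 [ 440.77411844 -245.6843357    27.62862989] [ 1.03766174 -0.11186697 -0.11881569] 17.510799508946594
```

View pics/sc5.png

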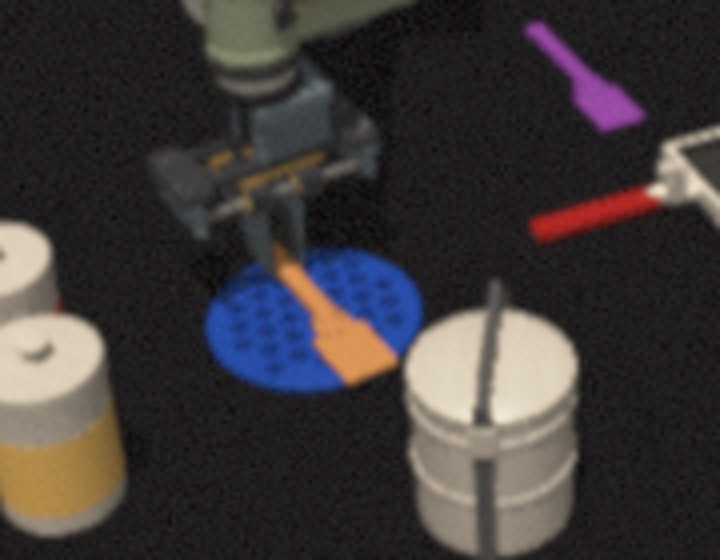

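Request:
arm_command:
  deltas:
    - [0, [0, 0, -2], 0]
    - [0, [0, 0, -4], 0]
    - [0, [0, 0, -4], 0]

```text
time_s: 9.0
ee_pos: [440.7, -246.0, 25.5]
ee_rot: [153.6, 89.9, -27.6]
force: [-2.8, 2.2, 16.8]
gripper_width: 17.6
```

Request:
arm_command:
  deltas:
    - [0, [0, 0, -1], 0]
    - [0, [0, 0, -2], 0]
    - [0, [0, 0, -2], 0]

```text
time_s: 9.3
ee_pos: [440.8, -246.0, 25.4]
ee_rot: [153.5, 89.8, -27.7]
force: [-7.4, 4.8, 33.5]
gripper_width: 17.6
```

Contact is made. I'll back off the pressure, then open.

Request:
arm_command:
  deltas:
    - [0, [0, 0, 3], 0]
    - [0, [0, 0, 4], 0]
    - [0.15, [0, 0, 4], 0]
    - [0.3, [0, 0, 4], 0]
    - [0.4, [0, 0, 4], 0]
    - [0.5, [0, 0, 4], 0]
    - [0.5, [0, 0, 5], 0]
    - [0.5, [0, 0, 15], 0]
    - [0.5, [0, 0, 40], 0]
    - [0.5, [0, 0, 80], 0]
    - [0.5, [0, 0, 120], 0]
    - [0.5, [0, 0, 160], 0]
    - [0.5, [0, 0, 160], 0]

```text
time_s: 10.6
ee_pos: [443.1, -247.5, 187.3]
ee_rot: [150.5, 89.2, -30.7]
force: [0.4, 0.2, -0.3]
gripper_width: 45.9
```

```bash
python3 - <<'E'
from h import *
from workcell import env,cams
s=env.state();print(s["time_s"],s["ee_pos"],s["force"],s["gripper_width"])
f=cams.grab_frame("wrist");pickle.dump(f,open("w6.pkl","wb"))
cv2.imwrite("pics/w6.png",cv2.resize(f["img"][:,:,::-1],(800,600),interpolation=cv2.INTER_CUBIC))
f=cams.grab_frame("scene")
cv2.imwrite("pics/sc6.png",cv2.resize(f["img"][150:290,120:300,::-1],None,fx=4,fy=4,interpolation=cv2.INTER_CUBIC))
E
```

```text
10.6 [ 443.11460959 -247.5104391   187.33258576] [ 0.43800297  0.24812715 -0.26750438] 45.86212540975279
```

View pics/w6.png

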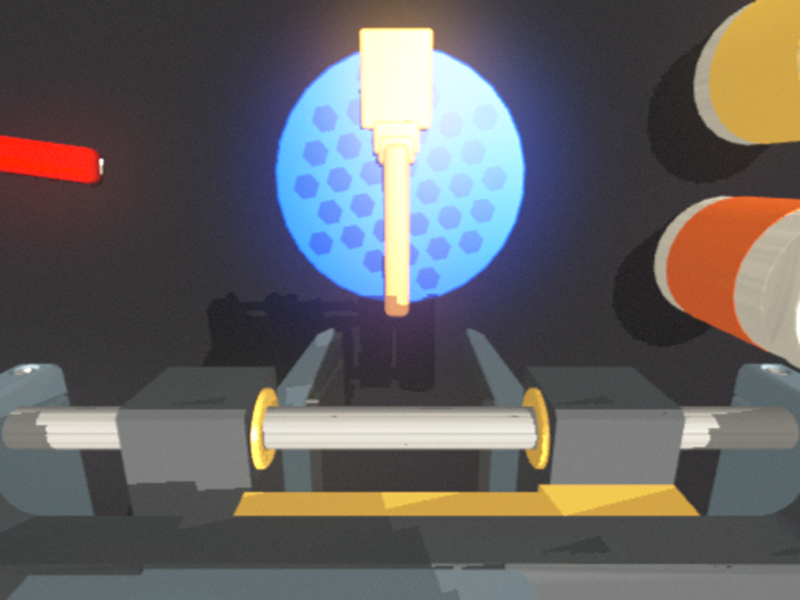

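View pics/sc6.png

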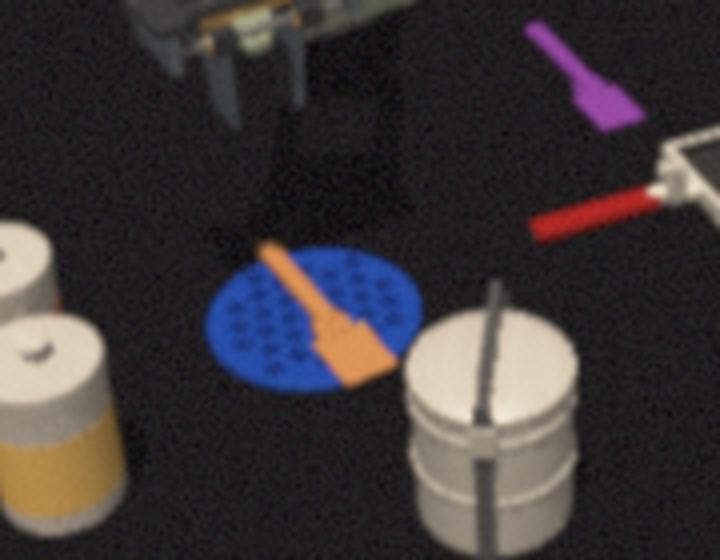

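The spatula lies flat and centred: its ends are at rows 28 and 315, and the trivet centre is near row 174. Now to the toaster. I'll rise, close the fingers, move back over and re-measure.

Request:
arm_command:
  deltas:
    - [0.2, [0, 20, 50], 0]
    - [0, [0, 60, 90], 0]
    - [0, [0, 100, 100], 0]
    - [0, [0, 145, 100], 0]
    - [0, [0, 190, 100], 0]
    - [0, [0, 235, 100], 0]
    - [0, [0, 280, 100], 0]
    - [0, [0, 325, 100], 0]
    - [0, [0, 370, 100], 0]
    - [0, [0, 400, 100], 0]
    - [0, [0, 400, 100], 0]
    - [0, [0, 400, 100], 0]

```text
time_s: 11.9
ee_pos: [439.3, 154.3, 279.5]
ee_rot: [30.8, 89.8, -150.3]
force: [0.3, -0.5, -0.1]
gripper_width: 0.3
```

```bash
python3 - <<'E'
from h import *
from workcell import env,cams
s=env.state();print(s["time_s"],s["ee_pos"],s["force"],s["gripper_width"],s["qpos"].round(1))
for n in ("wrist","scene","side"):
    f=cams.grab_frame(n);pickle.dump(f,open(n+"7.pkl","wb"))
    cv2.imwrite(f"pics/{n}7.png",cv2.resize(f["img"][:,:,::-1],(800,600),interpolation=cv2.INTER_CUBIC))
E
```

```text
11.9 [439.25049796 154.27853394 279.498353  ] [ 0.26042922 -0.49787256 -0.06110484] 0.29336779420416337 [ 18.    6.6  97.3  -0.   76.4 109.1]
```

View pics/wrist7.png

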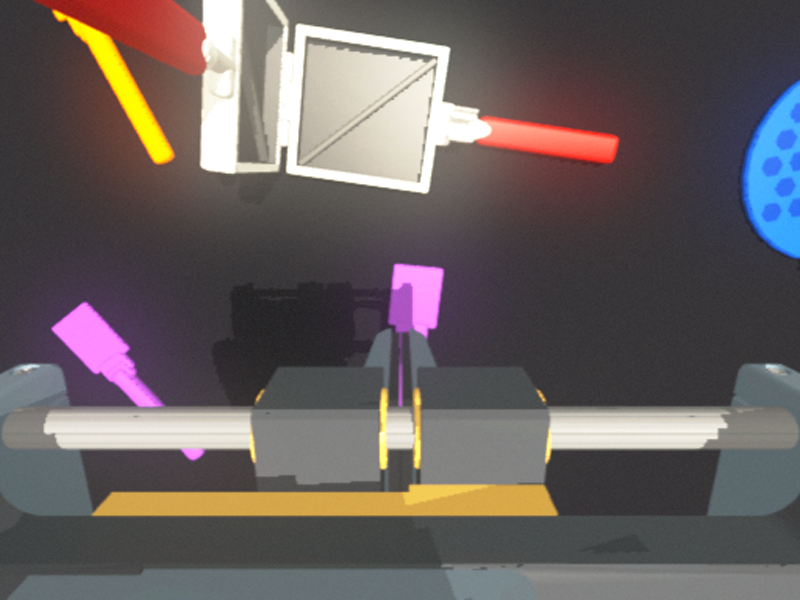

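The view shows the empty lower shell with corners (297,24), (449,46), (428,192) and (288,172), and the handle end at (616,149). I'll refit the pose and compute the arc.

```bash
python3 - <<'E'
from h import *
f=pickle.load(open("wrist7.pkl","rb"));sc=pickle.load(open("scene7.pkl","rb"));si=pickle.load(open("side7.pkl","rb"))
k=.64
W=lambda u,v,z: ray(f,((u+.5)*k-.5,(v+.5)*k-.5),z)
o=np.array([W(*c,20) for c in((449,46),(428,192),(288,172),(297,24))])
res=lambda p:(low(p,[(-62,-58,20),(-62,58,20),(62,58,20),(62,-58,20)])[:,:2]-o[:,:2]).ravel()
s=least_squares(res,[565,185,1.4]);p=s.x;print(p,np.degrees(p[2]),s.fun.round(1))
print("lower handle end",W(616,149,16),low(p,(-222,0,16)))
# theta from scene & side tip pixel
for im,uv in((sc,(330,114.4)),(si,(186,191.3))):
    t=least_squares(lambda a:(proj(im,up([*p,a[0]],[(-222,0,29)]))-[uv]).ravel(),[1.6]);print("theta",t.x,t.fun)
# two-view triangulation of tip
t=least_squares(lambda X:np.r_[proj(sc,X)[0]-(330,114.4),proj(si,X)[0]-(186,191.3)],[570,260,300]);print("tip",t.x,t.fun.round(1))
np.save("tp.npy",p)
E
```

```text
[565.08162056 179.83743761   1.41902459] 81.30412008748733 [-0.7  0.3  0.9  0.2  0.1 -0.2 -0.3 -0.4]
lower handle end [530.64055885 -38.10294042  16.        ] [[531.51749869 -39.61061939  16.        ]]
theta [1.55693133] [0.10336679 0.48008614]
theta [1.55751205] [-0.39468334 -0.58425804]
tip [573.34721441 253.71442772 310.30472306] [-0.1 -0.  -0.   0. ]
```

Request:
arm_command:
  deltas:
    - [0, [0, 0, 40], 0]
    - [0, [0, 0, 80], 0]
    - [0, [0, 0, 120], -0.05]
    - [0, [30, 40, 120], -0.1]
    - [0, [60, 75, 120], -0.13]
    - [0, [90, 110, 120], -0.13]
    - [0, [120, 146, 120], -0.13]
    - [0, [143, 146, 120], -0.13]
    - [0, [143, 146, 120], -0.13]
    - [0, [143, 146, 120], -0.13]

```text
time_s: 13.05
ee_pos: [583.3, 299.0, 400.2]
ee_rot: [36.3, 89.9, -152.4]
force: [0.2, 0.4, -0.1]
gripper_width: 0.5
```

Request:
arm_command:
  deltas:
    - [0, [0, 2, -35], 0]
    - [0, [0, 2, -70], 0]
    - [0, [0, 2, -105], 0]
    - [0, [0, 2, -130], 0]
    - [0, [0, 2, -135], 0]
    - [0, [0, 2, -135], 0]
    - [0, [0, 2, -135], 0]

```text
time_s: 13.75
ee_pos: [583.5, 302.2, 268.5]
ee_rot: [-145.5, 89.8, 25.8]
force: [-0.2, 0.7, 0.4]
gripper_width: -0.0
```

```bash
python3 - <<'E'
from h import *
from workcell import env,cams
from scipy.spatial.transform import Rotation as Ro
s=env.state();print(s["time_s"],s["ee_pos"],s["force"],s["gripper_width"],s["qpos"].round(1));print(Ro.from_euler("xyz",s["ee_rot"],degrees=True).as_matrix().round(3))
for n in ("scene","side"):
    f=cams.grab_frame(n);pickle.dump(f,open(n+"8.pkl","wb"))
a=cv2.resize(pickle.load(open("scene8.pkl","rb"))["img"][70:220,250:370,::-1],None,fx=3.3,fy=3.3,interpolation=cv2.INTER_CUBIC)
b=cv2.resize(pickle.load(open("side8.pkl","rb"))["img"][130:280,140:260,::-1],None,fx=3.3,fy=3.3,interpolation=cv2.INTER_CUBIC)
cv2.imwrite("pics/b8.png",np.hstack([a,b]))
E
```

```text
13.75 [583.51897416 302.22342416 268.50492165] [-0.19937301  0.72557383  0.41594736] -0.012218726436375447 [ 26.4  24.6  73.6  -0.   81.5 125.1]
[[ 0.003 -0.151 -0.989]
 [ 0.002 -0.989  0.151]
 [-1.    -0.002 -0.003]]
```

View pics/b8.png

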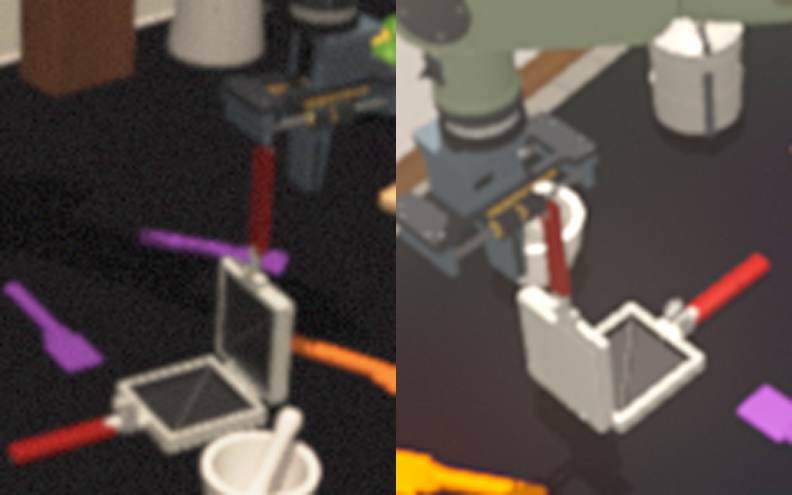

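```bash
python3 - <<'E'
from h import *
p=np.load("tp.npy");u=np.array([-np.cos(p[2]),-np.sin(p[2]),0]);z=np.array([0,0,1.]);H=low(p,(68,0,20))[0]
c0=np.array([583.5,302.2,268.5])
for th in np.r_[1.70,1.557,np.arange(1.5,-.05,-.1),.08,0]:
    d=u*np.cos(th)+z*np.sin(th);n=z*np.cos(th)-u*np.sin(th)
    T=H+233*d+16*n-13.5*u+11*z
    print(round(th,2),(T-c0).round(1).tolist(),T.round(0))
E
```

```text
1.7 [0.8, 3.6, -8.5] [584. 306. 260.]
1.56 [-4.2, -29.2, -4.3] [579. 273. 264.]
1.5 [-6.2, -42.3, -4.0] [577. 260. 265.]
1.4 [-9.7, -65.4, -5.2] [574. 237. 263.]
1.3 [-13.2, -88.2, -8.7] [570. 214. 260.]
1.2 [-16.6, -110.5, -14.5] [567. 192. 254.]
1.1 [-19.9, -132.2, -22.6] [564. 170. 246.]
1.0 [-23.1, -152.9, -32.8] [560. 149. 236.]
0.9 [-26.1, -172.6, -45.0] [557. 130. 223.]
0.8 [-28.9, -190.9, -59.2] [555. 111. 209.]
0.7 [-31.5, -207.8, -75.2] [552.  94. 193.]
0.6 [-33.8, -223.0, -92.7] [550.  79. 176.]
0.5 [-35.9, -236.3, -111.8] [548.  66. 157.]
0.4 [-37.6, -247.8, -132.0] [546.  54. 136.]
0.3 [-39.0, -257.2, -153.4] [544.  45. 115.]
0.2 [-40.1, -264.4, -175.5] [543.  38.  93.]
0.1 [-40.9, -269.4, -198.3] [543.  33.  70.]
-0.0 [-41.3, -272.1, -221.5] [542.  30.  47.]
0.08 [-41.0, -270.1, -202.9] [542.  32.  66.]
0.0 [-41.3, -272.1, -221.5] [542.  30.  47.]
```

Request:
arm_command:
  deltas:
    - [0, [-2, -15, -4], 0]
    - [0, [-4, -26, -4], 0]
    - [0, [-5, -34, -4], 0]
    - [0, [-6, -42, -4], 0]
    - [0, [-8, -54, -5], 0]
    - [0, [-10, -65, -5], 0]
    - [0, [-12, -77, -7], 0]
    - [0, [-13, -88, -9], 0]
    - [0, [-15, -99, -11], 0]
    - [0, [-17, -110, -14], 0]

```text
time_s: 14.85
ee_pos: [566.0, 191.3, 251.8]
ee_rot: [167.8, 90.0, -20.8]
force: [0.0, 0.2, 0.7]
gripper_width: 0.2
```

```bash
python3 - <<'E'
from h import *
from workcell import env,cams
s=env.state();print(s["time_s"],s["ee_pos"],s["force"])
for n in ("scene","side"):
    f=cams.grab_frame(n);pickle.dump(f,open(n+"9.pkl","wb"))
a=cv2.resize(pickle.load(open("scene9.pkl","rb"))["img"][70:220,250:370,::-1],None,fx=3.3,fy=3.3,interpolation=cv2.INTER_CUBIC)
b=cv2.resize(pickle.load(open("side9.pkl","rb"))["img"][130:280,140:260,::-1],None,fx=3.3,fy=3.3,interpolation=cv2.INTER_CUBIC)
cv2.imwrite("pics/b9.png",np.hstack([a,b]))
E
```

```text
14.85 [565.96118263 191.315178   251.75944576] [0.02429015 0.23267191 0.68135461]
```

View pics/b9.png

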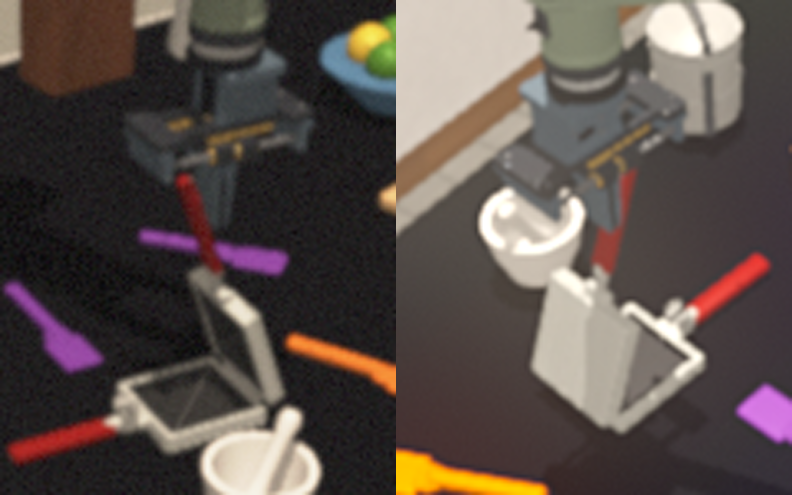

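Request:
arm_command:
  deltas:
    - [0, [-1.5, -11.5, -4.5], 0]
    - [0, [-3, -22, -8.5], 0]
    - [0, [-4.5, -32.5, -13.5], 0]
    - [0, [-6, -43, -19], 0]
    - [0, [-7.5, -53, -25], 0]
    - [0, [-9, -62.5, -31], 0]
    - [0, [-10.5, -72, -38], 0]
    - [0, [-12, -81, -45], 0]
    - [0, [-13, -89.5, -53], 0]
    - [0, [-14.5, -98, -61], 0]
    - [0, [-15.5, -105.5, -70], 0]
    - [0, [-17, -113, -78.5], 0]
    - [0, [-18, -120, -88], 0]
    - [0, [-19, -126, -98], 0]
    - [0, [-20, -132, -108], 0]
    - [0, [-20.5, -138, -118], 0]
    - [0, [-21.5, -142.5, -128.5], 0]
    - [0, [-22, -147, -139.5], 0]

```text
time_s: 16.75
ee_pos: [543.9, 44.9, 111.6]
ee_rot: [49.7, 90.0, -139.0]
force: [0.0, 0.1, -0.0]
gripper_width: 0.6
```

```bash
python3 - <<'E'
from h import *
from workcell import env,cams
s=env.state();print(s["time_s"],s["ee_pos"],s["force"])
for n in ("scene","side"):
    f=cams.grab_frame(n);pickle.dump(f,open(n+"10.pkl","wb"))
a=cv2.resize(pickle.load(open("scene10.pkl","rb"))["img"][90:240,230:350,::-1],None,fx=3.3,fy=3.3,interpolation=cv2.INTER_CUBIC)
b=cv2.resize(pickle.load(open("side10.pkl","rb"))["img"][130:280,150:270,::-1],None,fx=3.3,fy=3.3,interpolation=cv2.INTER_CUBIC)
cv2.imwrite("pics/b10.png",np.hstack([a,b]))
E
```

```text
16.75 [543.90281001  44.92070416 111.58127817] [ 0.02388842  0.062371   -0.01232239]
```

View pics/b10.png

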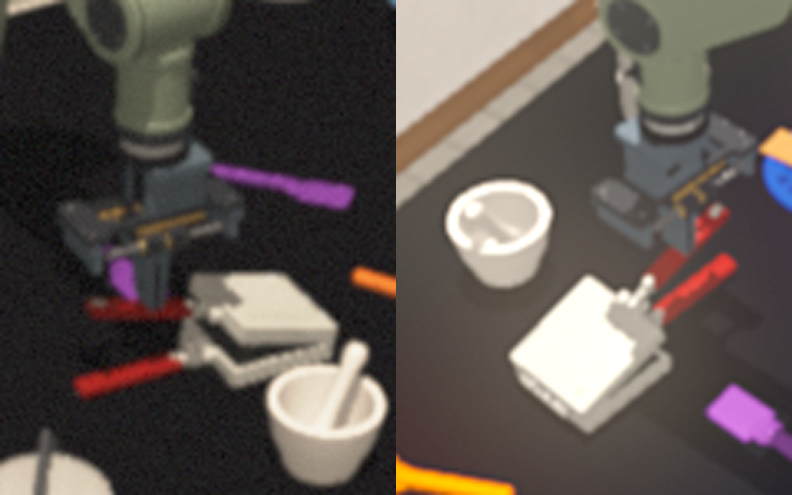

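Request:
arm_command:
  deltas:
    - [0, [-0.5, -4, -11], 0]
    - [0, [-1, -8, -20], 0]
    - [0, [-1.5, -11, -29], 0]
    - [0, [-2, -13, -36], 0]
    - [0, [-2, -14, -40], 0]
    - [0, [-2, -14, -40], 0]

```text
time_s: 17.45
ee_pos: [541.6, 31.2, 71.8]
ee_rot: [14.3, 89.9, -174.3]
force: [-0.3, -0.3, 0.1]
gripper_width: 0.6
```

Request:
arm_command:
  deltas:
    - [0, [0, 0, -2], 0]
    - [0, [0, 0, -4], 0]
    - [0, [0, 0, -6], 0]
    - [0, [0, 0, -6], 0]

```text
time_s: 17.85
ee_pos: [541.9, 31.4, 66.3]
ee_rot: [23.0, 90.0, -165.7]
force: [0.0, 0.1, 0.7]
gripper_width: 0.6
```

Request:
arm_command:
  deltas:
    - [0, [0, 0, -2], 0]
    - [0, [0, 0, -4], 0]
    - [0, [0, 0, -5], 0]
    - [0, [0, 0, -5], 0]

```text
time_s: 18.25
ee_pos: [542.2, 30.9, 61.8]
ee_rot: [135.3, 90.0, -53.4]
force: [0.1, -1.2, 4.0]
gripper_width: 0.4
```

Request:
arm_command:
  deltas:
    - [0, [0, 0, -1], 0]
    - [0, [0, 0, -2], 0]
    - [0, [0, 0, -3], 0]
    - [0, [0, 0, -3], 0]

```text
time_s: 18.65
ee_pos: [542.3, 30.7, 59.9]
ee_rot: [141.3, 89.9, -47.4]
force: [-3.0, -3.4, 13.0]
gripper_width: 0.6
```

Request:
arm_command:
  deltas:
    - [0, [0, 0, -1], 0]
    - [0, [0, 0, -2], 0]
    - [0, [0, 0, -2], 0]

```text
time_s: 18.95
ee_pos: [542.2, 30.6, 58.0]
ee_rot: [134.8, 89.9, -53.8]
force: [-3.0, -3.9, 12.4]
gripper_width: 0.6
```

```bash
python3 - <<'E'
from h import *
from workcell import env,cams
s=env.state();print(s["time_s"],s["ee_pos"],s["force"])
for n in ("scene","side"):
    f=cams.grab_frame(n);pickle.dump(f,open(n+"11.pkl","wb"))
a=cv2.resize(pickle.load(open("scene11.pkl","rb"))["img"][130:230,240:340,::-1],None,fx=4,fy=4,interpolation=cv2.INTER_CUBIC)
b=cv2.resize(pickle.load(open("side11.pkl","rb"))["img"][180:280,170:270,::-1],None,fx=4,fy=4,interpolation=cv2.INTER_CUBIC)
cv2.imwrite("pics/b11.png",np.hstack([a,b]))
E
```

```text
18.95 [542.24678229  30.5601673   58.03247924] [-3.04830983 -3.86301797 12.43520732]
```

View pics/b11.png

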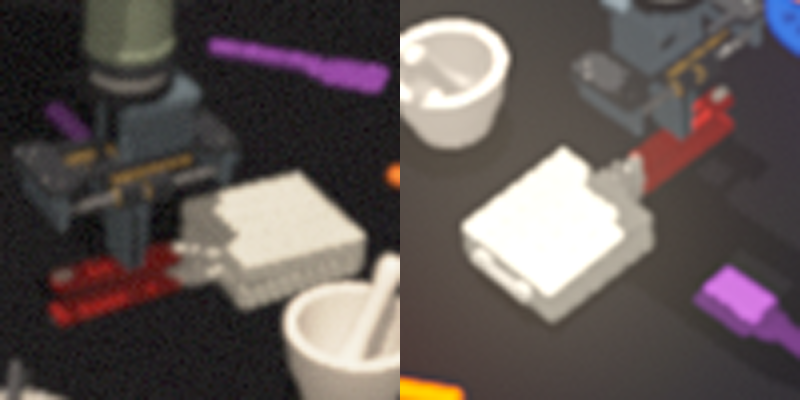

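Request:
arm_command:
  deltas:
    - [0, [0, 0, -1], 0]
    - [0, [0, 0, -2], 0]
    - [0, [0, 0, -2], 0]

```text
time_s: 19.35
ee_pos: [542.1, 30.6, 55.0]
ee_rot: [123.2, 89.9, -65.5]
force: [-1.6, -3.8, 5.2]
gripper_width: 0.5
```

Request:
arm_command:
  deltas:
    - [0, [0, 0, -1], 0]
    - [0, [0, 0, -2], 0]
    - [0, [0, 0, -2], 0]

```text
time_s: 19.65
ee_pos: [542.2, 31.0, 52.7]
ee_rot: [148.7, 90.0, -40.0]
force: [0.8, -2.7, 2.7]
gripper_width: 0.8
```

Request:
arm_command:
  deltas:
    - [0, [0, 0, -1], 0]
    - [0, [0, 0, -2], 0]
    - [0, [0, 0, -3], 0]
    - [0, [0, 0, -3], 0]

```text
time_s: 20.05
ee_pos: [542.2, 31.8, 49.2]
ee_rot: [-97.0, 89.9, 74.4]
force: [0.3, 0.9, 1.1]
gripper_width: 0.7
```

```bash
python3 - <<'E'
from h import *
from workcell import env,cams
s=env.state();print(s["time_s"],s["ee_pos"],s["force"])
for n in ("scene","side"):
    f=cams.grab_frame(n);pickle.dump(f,open(n+"12.pkl","wb"))
a=cv2.resize(pickle.load(open("scene12.pkl","rb"))["img"][130:230,240:340,::-1],None,fx=4,fy=4,interpolation=cv2.INTER_CUBIC)
b=cv2.resize(pickle.load(open("side12.pkl","rb"))["img"][180:280,170:270,::-1],None,fx=4,fy=4,interpolation=cv2.INTER_CUBIC)
cv2.imwrite("pics/b12.png",np.hstack([a,b]))
E
```

```text
20.05 [542.1828432   31.7973122   49.15695552] [0.31488577 0.89887724 1.11902121]
```

View pics/b12.png

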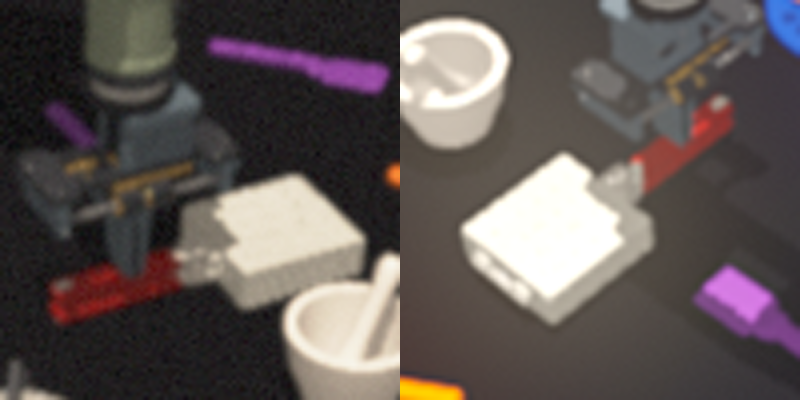

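It looks shut. I'll press on to confirm it bottoms out.

Request:
arm_command:
  deltas:
    - [0, [0, 0, -2], 0]
    - [0, [0, 0, -4], 0]
    - [0, [0, 0, -4], 0]

```text
time_s: 20.45
ee_pos: [541.7, 31.2, 45.2]
ee_rot: [30.7, 90.0, -157.9]
force: [-0.7, -0.3, 1.0]
gripper_width: 0.4
```

Request:
arm_command:
  deltas:
    - [0, [0, 0, -1], 0]
    - [0, [0, 0, -3], 0]
    - [0, [0, 0, -3], 0]

```text
time_s: 20.75
ee_pos: [541.9, 31.1, 44.5]
ee_rot: [141.0, 90.0, -47.6]
force: [-4.7, -1.9, 16.8]
gripper_width: 0.5
```

Request:
arm_command:
  deltas:
    - [0, [0, 0, -1], 0]
    - [0, [0, 0, -2], 0]
    - [0, [0, 0, -2], 0]

```text
time_s: 21.05
ee_pos: [542.0, 31.1, 44.1]
ee_rot: [173.3, 89.9, -15.3]
force: [-8.1, -2.5, 28.4]
gripper_width: 0.5
```

Request:
arm_command:
  deltas:
    - [0, [0, 0, 3], 0]
    - [0, [0, 0, 6], 0]
    - [0, [0, 0, 10], 0]
    - [0, [0, 0, 20], 0]
    - [0, [0, 0, 50], 0]
    - [0, [-10, 0, 90], 0]
    - [0, [-40, 0, 130], 0]
    - [0, [-80, 20, 160], 0]
    - [0, [-100, 50, 180], 0]
    - [0, [-100, 50, 180], 0]
    - [0, [-100, 50, 180], 0]

```text
time_s: 22.15
ee_pos: [442.2, 81.6, 221.3]
ee_rot: [-175.3, 89.9, -3.8]
force: [-0.4, -0.7, -1.0]
gripper_width: 0.5
```

```bash
python3 - <<'E'
from h import *
from workcell import env,cams
s=env.state();print(s["time_s"],s["ee_pos"],s["force"])
for n in ("scene","side","wrist"):
    f=cams.grab_frame(n);pickle.dump(f,open(n+"13.pkl","wb"))
    cv2.imwrite(f"pics/{n}13.png",cv2.resize(f["img"][:,:,::-1],(800,600),interpolation=cv2.INTER_CUBIC))
a=cv2.resize(pickle.load(open("scene13.pkl","rb"))["img"][130:230,240:340,::-1],None,fx=4,fy=4,interpolation=cv2.INTER_CUBIC)
b=cv2.resize(pickle.load(open("side13.pkl","rb"))["img"][180:280,170:270,::-1],None,fx=4,fy=4,interpolation=cv2.INTER_CUBIC)
cv2.imwrite("pics/b13.png",np.hstack([a,b]))
E
```

```text
22.15 [442.15719076  81.64847424 221.2510802 ] [-0.35398649 -0.71361501 -1.01677263]
```

View pics/b13.png

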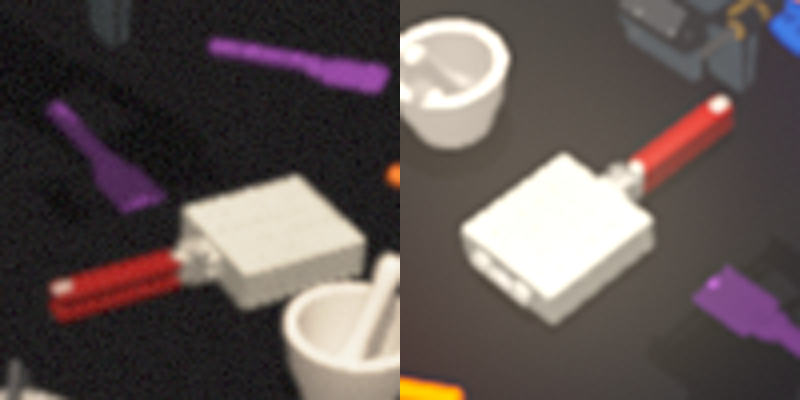

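View pics/wrist13.png

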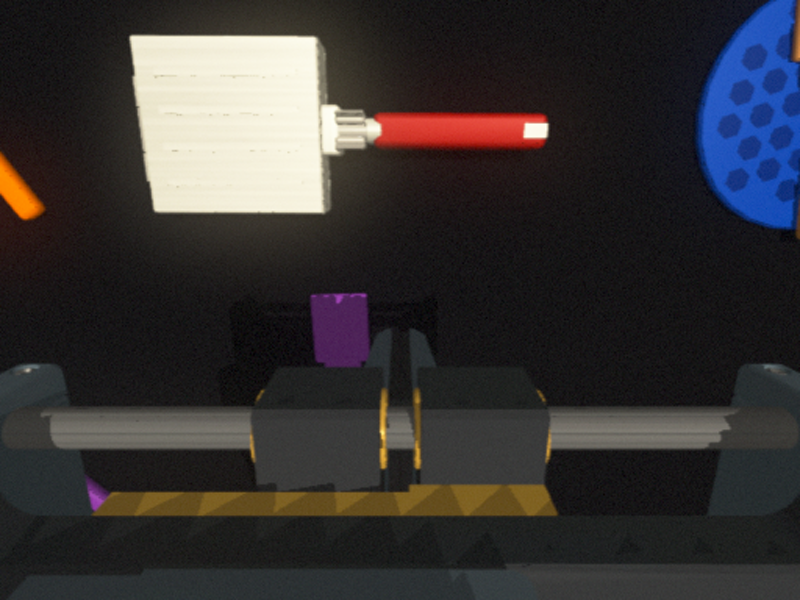

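View pics/scene13.png

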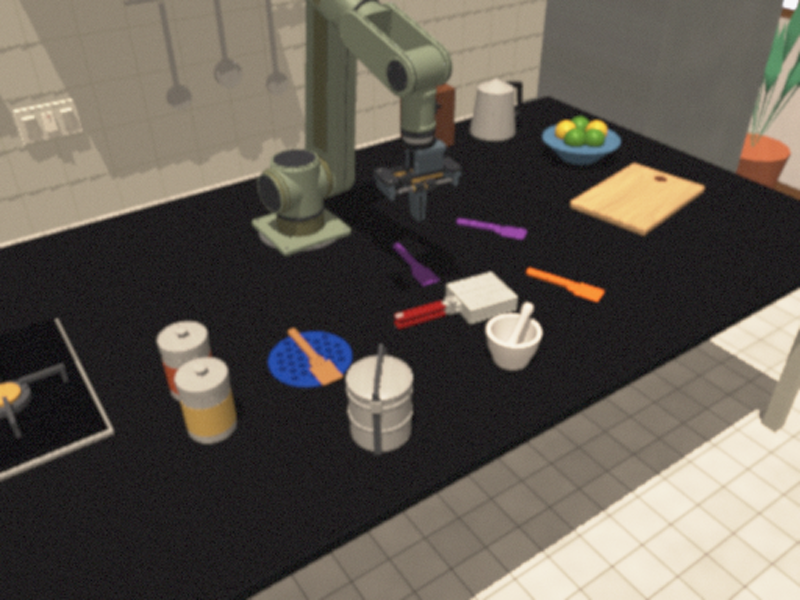

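```bash
python3 - <<'E'
from h import *
p=np.load("tp.npy")
ims=[]
E_=[(0,1),(1,2),(2,3),(3,0),(4,5),(5,6),(6,7),(7,4),(0,4),(1,5),(2,6),(3,7)]
def box(x0,x1,y0,y1,z0,z1): return [(x,y,z) for z in(z0,z1) for x,y in((x0,y0),(x1,y0),(x1,y1),(x0,y1))]
for n,(x0,y0) in(("scene",(240,140)),("side",(170,185))):
    f=pickle.load(open(n+"13.pkl","rb"));S=4
    im=cv2.resize(f["img"][y0:y0+100,x0:x0+100,::-1],None,fx=S,fy=S,interpolation=cv2.INTER_CUBIC)
    for P,c in((low(p,box(-62,62,-58,58,0,20)),(0,255,0)),(low(p,box(-222,-98,-12,12,4,18)),(255,255,0)),(up([*p,0],box(-222,-98,-12,12,22,36)),(255,0,255)),(up([*p,.08],box(-222,-98,-12,12,22,36)),(0,160,255))):
        u=((proj(f,P)-[x0,y0]+.5)*S).astype(int)
        for a,b in E_: cv2.line(im,tuple(map(int,u[a])),tuple(map(int,u[b])),c,1)
    ims.append(im)
cv2.imwrite("pics/ov13.png",np.hstack(ims))
E
```

```text
(no output)
```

View pics/ov13.png

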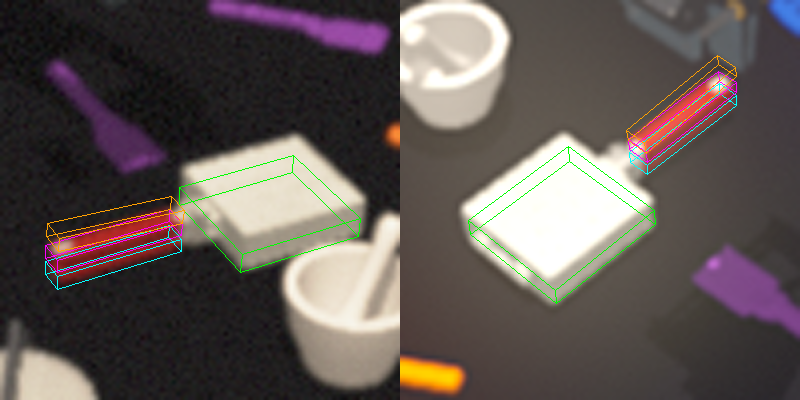

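```bash
python3 - <<'E'
from h import *
r=[]
for n,(x0,y0) in(("scene",(245,150)),("side",(170,180))):
    for k in("7","13"):
        f=pickle.load(open(n+k+".pkl","rb"))
        im=cv2.resize(f["img"][y0:y0+75,x0:x0+95,::-1],None,fx=4,fy=4,interpolation=cv2.INTER_CUBIC)
        for i in range(0,300,40): cv2.line(im,(0,i),(380,i),(90,90,90),1)
        for i in range(0,380,40): cv2.line(im,(i,0),(i,300),(90,90,90),1)
        r.append(im)
cv2.imwrite("pics/cmp.png",np.vstack([np.hstack(r[:2]),np.hstack(r[2:])]))
f=pickle.load(open("wrist13.pkl","rb"));k=.64
W=lambda u,v,z: ray(f,((u+.5)*k-.5,(v+.5)*k-.5),z).round(1)
p=np.load("tp.npy")
print("handle tip mid",W(548,130,36),up([*p,0],(-222,0,36)), "far shell",W(131,37,40),up([*p,0],[(62,-58,40)]),"near", W(329,212,40),up([*p,0],[(-62,58,40)]),W(320,37,40),up([*p,0],[(-62,-58,40)]))
E
```

```text
handle tip mid [530.3 -38.8  36. ] [[531.51749869 -39.61061939  36.        ]] far shell [629.9 231.4  40. ] [[631.78866048 232.355728    40.        ]] near [498.1 124.   40. ] [[498.37458064 127.31914723  40.        ]] [611.  107.8  40. ] [[613.04113295 109.7811376   40.        ]]
```

View pics/cmp.png

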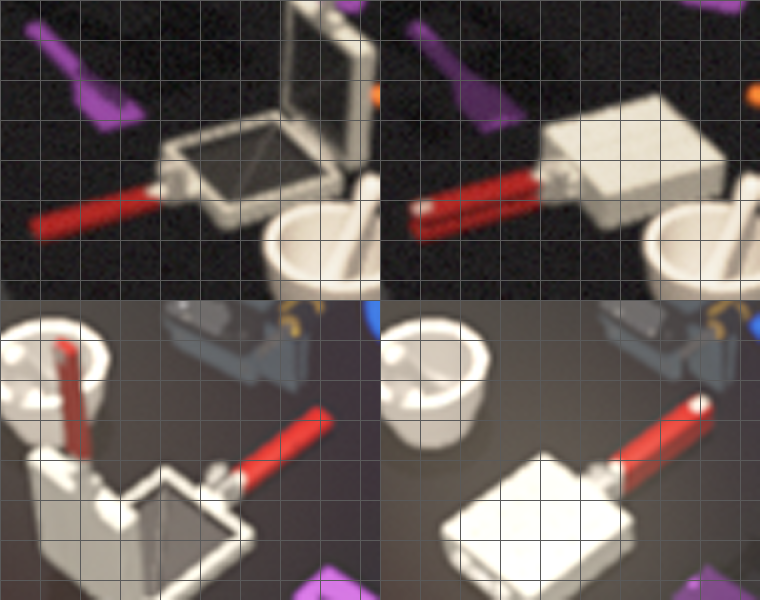

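The toaster hasn't moved by more than 1–2 mm, the handles lie parallel, and the robot is clear of everything. I'll hand in.

```bash
python3 -c "
from workcell import env
print(env.state()['time_s']);print(env.job_done())"
```

```text
22.3
the job is handed in; nothing more can be done
None
```

I laid the wooden spatula flat on the blue trivet, then folded the toaster's raised half down and pressed the handles until the clip snapped. I handed the job in at 22.3 s, with the arm clear of everything.

**Spatula:** the last wrist and scene pictures show it flat and within a few mm of the trivet's centre. Its ends overhang the rim slightly, since it is longer than the trivet is wide. The wrist force reached about 33 N for a moment while setting it down.

**Toaster clip:** the resistance rose to about 13 N, then fell away. After that the handle bottomed out firmly at shut height, at up to 28 N. The handles stayed together and parallel after release. That is indirect evidence of the snap; nothing reports the clip's state.

**Toaster position:** comparing pictures from before and after shows a shift of about 1–3 mm at most, which is within measuring error.

**Bystanders:** the tins, tiffin, mortar and look-alike spatulas appear where they were in the last scene picture. I checked that by eye only.

**Disagreement:** in the final scene and side overlays the toaster sat about 1–3 pixels off the model fitted from the wrist camera. The handles there still match shut, not resting on the clip. I put the offset down to camera calibration.

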